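# Clear the bread counter at closing time

### The job

Clear the bread counter for the night: lift the lid off the wooden leftovers crate, carry the bread tray over by its handle and tip it so that all its rolls slide into the crate (do not pick them off the tray by hand), then put the lid back on the crate so that it lies flat and closed. Stand the emptied tray level on the counter and set every jam pail upright on its floor, side by side, ready to be carried off to the wash-up. Leave the bottle, the honey jar and the mug where they are.

Things in the scene. Friction and masses are not known exactly. Their poses are not given: they have to be found in the camera images.
- crate: leftovers crate: open-topped light-wood box fixed to the counter, outside 190 (its x) x 200 (its y) x 120 mm high, walls 8 mm. Origin: centre of its underside, z up. It starts closed by the lid.
- lid: loose lift-off lid of the crate, light wood, 0.35 kg: plate 200 (its x) x 210 (its y) x 10 mm; under it a block 160 x 170 x 12 mm that drops into the crate's mouth (7 mm play all round), so its x must lie along the crate's x (either way round). Origin: centre of the plate's underside, z up; on the closed crate it is 120 mm above the crate's origin, on the counter 12 mm above the counter.
- lid_bar (a point): middle of the lid's handle, 48 mm above the lid's origin: a wooden bar 12 mm thick (lid's x), 14 mm high, running 80 mm along the lid's y on two posts; 31 mm free below the bar, 58 mm clear between the posts. Axes as the lid's.
- tray: loose bread tray of sheet aluminium, 0.4 kg, 210 (its x) x 160 (its y) mm, floor 4 mm thick; rims 20 mm high on both long sides and on its +x end. The -x end is OPEN, without a rim: the rolls slide off there when that end is tipped down (they start to slide at 25 to 38 degrees). Origin: centre of its underside, z up. Starts on the counter with the rolls on it.
- tray_bar (a point): middle of the tray's rigid carrying handle, 115 mm above the tray's origin: a wooden bar 14 mm thick (tray's x), 30 mm high, running along the tray's y, on steel posts at y = +-75 mm; 54 mm free between the rolls and the bar. Axes as the tray's.
- tray_lip (a point): middle of the tray's open end, 105 mm from the tray's origin along its -x, at the underside. Axes as the tray's.
- roll0: bread roll, firm round bun, 60 mm across, 42 mm high, 60 g, flat base. Origin: centre of its base, z to its domed top. Two to four rolls start on the tray; absent ones read None. All rolls are alike.
- roll1: bread roll, firm round bun, 60 mm across, 42 mm high, 60 g, flat base. Origin: centre of its base, z to its domed top. Two to four rolls start on the tray; absent ones read None. All rolls are alike.
- roll2: bread roll, firm round bun, 60 mm across, 42 mm high, 60 g, flat base. Origin: centre of its base, z to its domed top. Two to four rolls start on the tray; absent ones read None. All rolls are alike.
- roll3: bread roll, firm round bun, 60 mm across, 42 mm high, 60 g, flat base. Origin: centre of its base, z to its domed top. Two to four rolls start on the tray; absent ones read None. All rolls are alike.
- pail0: small empty steel jam pail, 68 mm across the rim, 56 mm at the base, 60 mm high, 120 g, with a rigid upright handle: a wooden bar 10 mm thick (y) and 12 mm high, running 50 mm along its x, mid-height 105 mm above the origin. Origin: centre of its base, z up. Two to four pails stand on the counter; absent ones read None. All pails are alike.
- pail1: small empty steel jam pail, 68 mm across the rim, 56 mm at the base, 60 mm high, 120 g, with a rigid upright handle: a wooden bar 10 mm thick (y) and 12 mm high, running 50 mm along its x, mid-height 105 mm above the origin. Origin: centre of its base, z up. Two to four pails stand on the counter; absent ones read None. All pails are alike.
- pail2: small empty steel jam pail, 68 mm across the rim, 56 mm at the base, 60 mm high, 120 g, with a rigid upright handle: a wooden bar 10 mm thick (y) and 12 mm high, running 50 mm along its x, mid-height 105 mm above the origin. Origin: centre of its base, z up. Two to four pails stand on the counter; absent ones read None. All pails are alike.
- pail3: small empty steel jam pail, 68 mm across the rim, 56 mm at the base, 60 mm high, 120 g, with a rigid upright handle: a wooden bar 10 mm thick (y) and 12 mm high, running 50 mm along its x, mid-height 105 mm above the origin. Origin: centre of its base, z up. Two to four pails stand on the counter; absent ones read None. All pails are alike.
- oil: bystander: green glass bottle, 60 mm across, 140 mm high; origin: centre of its base
- honey: bystander: amber glass jar, 70 mm across, 100 mm high; origin: centre of its base
- cup: bystander: white mug, 80 mm across, 85 mm high; origin: centre of its base

How it is judged:
By the outcome, as a careful person would: the job done as asked, in the order asked, and still so for the second after the job is handed in, with the robot touching nothing.
Of roll0, roll1, roll2, roll3 only 2 to 4 are there at a start; the rules pass over those that are not, and their reading is None.
Of pail0, pail1, pail2, pail3 only 2 to 4 are there at a start; the rules pass over those that are not, and their reading is None.
At some moment in a run one of pail0, pail1, pail2, pail3, lid may be knocked a few centimetres aside while the robot is not near it.
It also fails if it takes over 210 s, if anything falls off the work surface, if the arm or the gripper's body presses on something with over 40 N, if the wrist force passes 120 N, or if a joint passes its speed limit or range.

### The arm

A 6-joint arm with a two-finger parallel gripper is mounted at the origin on the work surface. World frame = base frame: x ahead of the robot, y to its left, z up, the work surface at z = 0. Lengths are in m, angles in rad, forces in N, time in s.
With the tool pointing down it reaches from about 0.3 to 0.875 m from the base axis. Payload 6.4 kg.
Tool frame: the origin (TCP) lies between the finger pads; the fingertips stand 19 mm ahead of it and the grasp point (between the pads) is the TCP (ctrl.tips_ahead is the z of the fingertips in the tool frame, in m); z points along the fingers, y is the line along which they close (so a half turn about z gives the same grasp; the last joint's range is limited). The gripper opens to 85 mm and grips with 20 to 120 N. Pads are 22 mm wide; open, the fingers measure 114 mm over their backs; the gripper's body (76 mm by 85 mm) begins 54 mm behind the grasp point. The pads swing forward as they close: fully open they stand 13 mm farther back than shut.
Start: joints at [-1.467, 0.181, 1.607, -0, 1.354, -0.206], TCP at [0.175, -0.548, 0.25] pointing down, gripper open.
Joint ranges: [-2.99, 2.99], [-0.89, 2.07], [0.3, 2.58], [-1.14, 4.28], [0, 2.63], [-3.12, 3.12]. Speed limits (rad/s): [2.57, 2.57, 3.01, 3.14, 3.14, 3.14].

### API

Orientations are given as a unit quaternion [w, x, y, z].
In Python, from bench import readout, vision, ctrl gives the robot as it stands.
- The arm moves only by the tool play_rows, never from a script. Its arguments are lists of equal length, an entry for each row: "xyz": the shift along the tool's x, y, z in mm, a list of three; "rot": the turn, a rotation vector about the tool's x, y, z in rad, a list of three; "grip": the opening, from 0 (shut) to 1 (fully open). In form: {"xyz": [[x, y, z], ...], "rot": [[rx, ry, rz], ...], "grip": [grip, ...]}. A call has exactly 10 rows; each row is the pose to reach, as a shift and turn from the pose commanded when the call began, along the tool's axes at that moment; what a row does not reach only later rows make up. A row lasts 1/8 s, in which the tool goes at most 62.5 mm and 10.7 degrees, less where a joint would pass 70% of its speed; a pose out of reach is approached as far as the arm can. A call with a gripper value outside its range is refused whole. The fingers move at their own pace and stop on an object; the grip force is fixed at half the most. Time passes only in rows, so rows that repeat a pose let the fingers close, or fill a call up. It gives the time, the measured TCP pose, the force, the opening and the grip force at its end, in the units of the state.
- readout.get_obs(): the state, without advancing time (a new reading comes with each control period).
- vision.camera(name): name is "side" or "top" or "wrist"; returns a dict with "color" (400x640x3 uint8, red, green, blue), "depth" (400x640 float32, m along the optical axis (not along the pixel's ray), 0 where there is no reading), "camera_matrix" (3x3 intrinsics, pixels), "extrinsics" (4x4, takes a point from camera to world coordinates); the wrist camera has in their place "hand_eye" (4x4, takes a point from camera to tool coordinates, whose origin is the TCP and whose axes are the flange's). Camera axes: x right, y down, z forward; pixel columns grow to the right and rows downward; lengths in m; the calibration is good to about 2 mm. The wrist camera is an equidistant fisheye: a pixel r from the principal point sees the ray r / f radians off the axis. A picture is of the moment at which its call begins: read the wrist's pose just before it.
- ctrl.hand_in(): hands the job in; it is judged then, once.
The state is a dict: "time_s": time; "q": joint angles; "dq": joint speeds; "joint_efforts": joint torques, N m; "eef_pos": TCP position; "eef_rot": TCP orientation; "wrist_force": force on the tool from outside, world axes, zero at the start; "torque": the same for the moment, N m; "opening": opening from 0.0 (shut) to 1.0 (fully open); "grasp_force": force on a finger pad.
Only numpy, scipy, OpenCV 4.12 (cv2) and the standard library are available. Lean on these libraries where they do the work, as an engineer would, in place of code of your own. Each camera call takes 0.05 s, during which the arm holds its last target. There are 200 camera calls.

## Working session

There is one attempt and no reset: what is moved stays moved. The work goes in short steps, Python scripts to look and compute and a tool call to move; the robot and the scene stay as the last step left them, time stands still between calls to the robot, and variables do not carry over. Pictures are saved under pics/ and viewed, at most 14 in all, crops included, and the job is handed in when it is done.

Besides the shell and the picture viewer there is one more tool, called after "Request:" as name(argument=value, ...), one argument or row to a line, values as JSON. play_rows: Moves the arm, as the interface text tells. Its arguments: {"type":"object","properties":{"xyz":{"type":"array","items":{"type":"array","items":{"type":"number"}}},"rot":{"type":"array","items":{"type":"array","items":{"type":"number"}}},"grip":{"type":"array","items":{"type":"number"}}},"required":["xyz","rot","grip"]}

```bash
ls; mkdir -p pics; cat > h.py <<'E'
import numpy as np, cv2
from bench import readout, vision, ctrl
from scipy.spatial.transform import Rotation as R
def cloud(n):
    c=vision.camera(n); d=c["depth"]; K=c["camera_matrix"]; T=np.array(c["extrinsics"])
    v,u=np.mgrid[:400,:640]
    P=np.stack([(u-K[0,2])/K[0,0]*d,(v-K[1,2])/K[1,1]*d,d],-1)@T[:3,:3].T+T[:3,3]
    P[d==0]=np.nan
    return c["color"],P
def save(n,im): cv2.imwrite("pics/"+n,cv2.cvtColor(im,cv2.COLOR_RGB2BGR))
E
python3 - <<'E'
from h import *
for n in ("top","side"):
    c,P=cloud(n); save(n+"0.png",c); np.savez(n+"0.npz",c=c,P=P)
o=readout.get_obs(); print({k:np.round(v,3) for k,v in o.items()})
E
```

```text
pics
{'time_s': np.float64(0.1), 'q': array([-1.467,  0.181,  1.608,  0.   ,  1.354, -0.206]), 'dq': array([ 0.002, -0.003, -0.003, -0.001, -0.   , -0.001]), 'joint_efforts': array([ 0.0000e+00, -4.4587e+01, -3.5224e+01, -0.0000e+00,  4.0000e-03,
        0.0000e+00]), 'eef_pos': array([ 0.175, -0.547,  0.249]), 'eef_rot': array([-0.001,  0.988,  0.154,  0.   ]), 'wrist_force': array([-0.221,  0.496, -0.314]), 'torque': array([-0.034, -0.008, -0.018]), 'grasp_force': np.float64(0.0), 'opening': np.float64(1.0)}
```

View pics/top0.png

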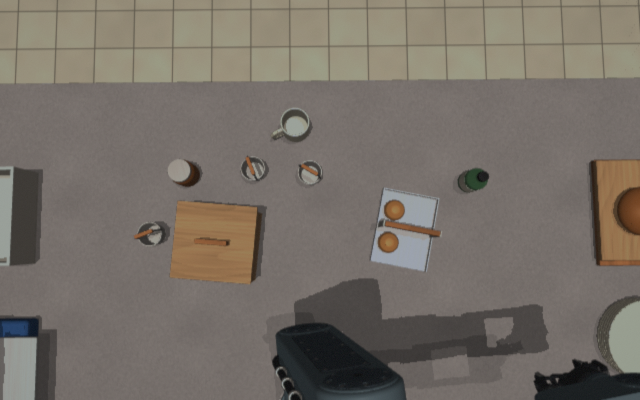

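View pics/side0.png

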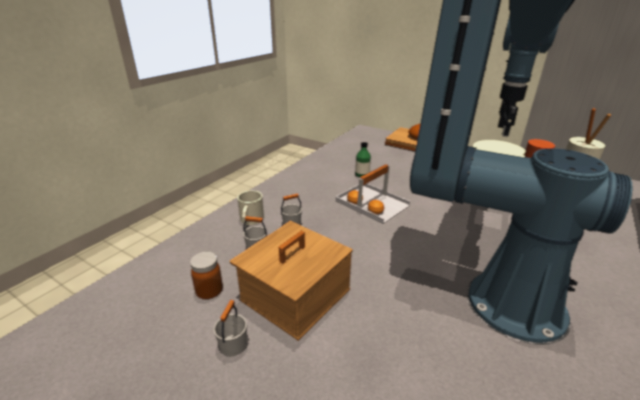

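The top view shows the lid with its bar at (211,242), the tray with 2 rolls at (405,230), and pails at (150,234), (253,169) and (310,173). The honey is at (183,172), the mug at (294,125) and the bottle at (474,180). Next I measure these.

```bash
python3 - <<'E'
from h import *
z=np.load("top0.npz"); c,P=z["c"],z["P"]
for n,(u,v) in dict(lidbar=(211,242),traybar=(412,228),roll0=(394,209),roll1=(388,242),p0=(148,235),p1=(252,166),p2=(310,171),honey=(183,172),cup=(294,125),oil=(480,176),cnt=(320,230)).items(): print(n,P[v,u].round(3))
Z=P[...,2]
def box(m,n):
    q=P[m][:,:2].astype(np.float32); r=cv2.minAreaRect(q); print(n,m.sum(),np.round(r[0],3),np.round(r[1],3),round(r[2],1), "meanz",P[m][:,2].mean().round(3)); print(cv2.boxPoints(r).round(3).tolist())
def sub(u0,u1,v0,v1,lo,hi):
    m=np.zeros((400,640),bool); m[v0:v1,u0:u1]=True
    return m&(Z>lo)&(Z<hi)
box(sub(160,270,190,295,.115,.14),"lid")
box(sub(185,240,225,260,.15,.3),"lidbar")
box(sub(360,450,180,280,.1,.16),"traybar")
box(sub(360,450,180,280,.012,.1),"trayrims+rolls")
m=sub(360,450,180,280,.013,.03); 
box(m,"rims")
for n,w in dict(p0=(130,170,215,250),p1=(235,272,150,190),p2=(293,328,155,190)).items():
    box(sub(*w,.095,.13),n+"bar"); box(sub(*w,.05,.07),n+"rim")
im=c[175:285,355:455]; im2=cv2.resize(im,None,fx=4,fy=4,interpolation=cv2.INTER_CUBIC)
hz=np.clip(np.nan_to_num(Z[175:285,355:455])*8000,0,255).astype(np.uint8); hz=cv2.resize(cv2.applyColorMap(hz,cv2.COLORMAP_JET),None,fx=4,fy=4,interpolation=0)
save("tray.png",np.hstack([im2,hz[...,::-1]]))
E
```

```text
lidbar [0.474 0.265 0.173]
traybar [ 0.505 -0.247  0.132]
roll0 [ 0.56  -0.216  0.043]
roll1 [ 0.469 -0.197  0.044]
p0 [0.495 0.478 0.006]
p1 [0.675 0.17  0.108]
p2 [0.66  0.016 0.108]
honey [0.662 0.356 0.099]
cup [0.808 0.062 0.008]
oil [ 0.638 -0.425  0.14 ]
cnt [ 0.505 -0.01   0.004]
lid 6110 [0.476 0.268] [0.211 0.2  ] 84.9 meanz 0.129
[[0.3659999966621399, 0.1720000058412552], [0.5659999847412109, 0.15399999916553497], [0.5849999785423279, 0.36399999260902405], [0.38499999046325684, 0.38199999928474426]]
lidbar 163 [0.476 0.268] [0.08  0.012] 84.8 meanz 0.174
[[0.4659999907016754, 0.2290000021457672], [0.4779999852180481, 0.2280000001192093], [0.48500001430511475, 0.3070000112056732], [0.4729999899864197, 0.30799999833106995]]
traybar 355 [ 0.506 -0.248] [0.154 0.015] 78.5 meanz 0.127
[[0.4830000102519989, -0.32100000977516174], [0.49799999594688416, -0.3240000009536743], [0.5289999842643738, -0.17399999499320984], [0.5139999985694885, -0.17100000381469727]]
trayrims+rolls 1020 [ 0.506 -0.249] [0.162 0.21 ] 78.4 meanz 0.033
[[0.3869999945163727, -0.3070000112056732], [0.5929999
[... 1014 characters left out ...]
9976158142]]
p1rim 103 [0.677 0.176] [0.067 0.064] 44.6 meanz 0.058
[[0.6309999823570251, 0.17499999701976776], [0.6759999990463257, 0.1289999932050705], [0.7239999771118164, 0.17599999904632568], [0.6790000200271606, 0.22200000286102295]]
p2bar 80 [0.665 0.018] [0.056 0.01 ] 57.9 meanz 0.109
[[0.6460000276565552, -0.003000000026077032], [0.6539999842643738, -0.00800000037997961], [0.6840000152587891, 0.039000000804662704], [0.675000011920929, 0.04500000178813934]]
p2rim 91 [0.665 0.018] [0.064 0.065] 89.1 meanz 0.059
[[0.6320000290870667, -0.014000000432133675], [0.6970000267028809, -0.014999999664723873], [0.6980000138282776, 0.04899999871850014], [0.6330000162124634, 0.05000000074505806]]
```

View pics/tray.png

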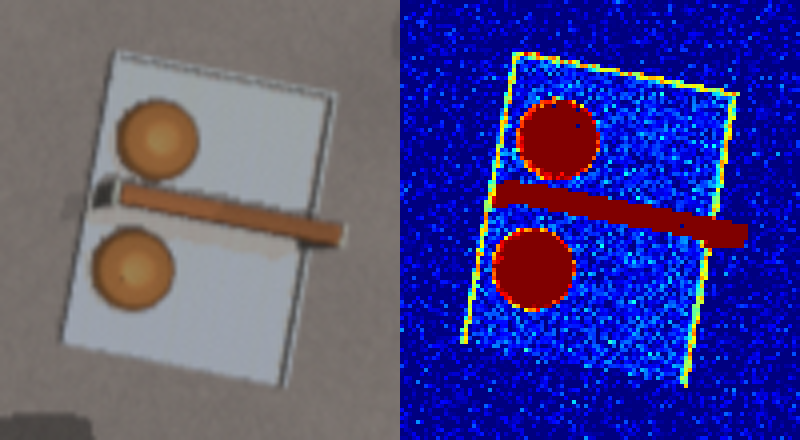

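The crop shows the tray's bottom edge without a rim. So the open end faces the robot, and tray +x has a yaw of about -11.5° away from the base. I'll write a planning helper and head for the lid.

```bash
cat >> h.py <<'E'
def Rt(yaw,tilt=0): # tool down, tool x at yaw (deg); tilt: turn about tool x (deg)
    a=np.radians(yaw); x=np.array([np.cos(a),np.sin(a),0]); z=np.array([0,0,-1.]); 
    return R.from_matrix(np.stack([x,np.cross(z,x),z],1))*R.from_rotvec([np.radians(tilt),0,0])
def cur():
    o=readout.get_obs(); w,x,y,z=o["eef_rot"]; return np.array(o["eef_pos"]),R.from_quat([x,y,z,w]),o
def plan(*tg,p=None,r=None):
    if p is None: p,r,o=cur()
    for (x,y,z,yaw,*t) in tg:
        print((x,y,z,yaw,*t),"xyz",np.round(r.inv().apply(np.array([x,y,z])-p)*1000,1).tolist(),"rot",(r.inv()*Rt(yaw,*t)).as_rotvec().round(3).tolist())
E
python3 - <<'E'
from h import *
plan((.476,.268,.26,84.8))
E
```

```text
(0.476, 0.268, 0.26, 84.8) xyz [534.9, -684.7, -9.3] rot [-0.001, -0.001, -1.17]
```

Request:
play_rows(
  xyz=[
    [535, -685, -10],
    [535, -685, -10],
    [535, -685, -10],
    [535, -685, -10],
    [535, -685, -10],
    [535, -685, -10],
    [535, -685, -10],
    [535, -685, -10],
    [535, -685, -10],
    [535, -685, -10],
  ],
  rot=[
    [0, 0, -1.17],
    [0, 0, -1.17],
    [0, 0, -1.17],
    [0, 0, -1.17],
    [0, 0, -1.17],
    [0, 0, -1.17],
    [0, 0, -1.17],
    [0, 0, -1.17],
    [0, 0, -1.17],
    [0, 0, -1.17],
  ],
  grip=[1, 1, 1, 1, 1, 1, 1, 1, 1, 1],
)

```text
time_s: 1.35
eef_pos: [0.3917, 0.0409, 0.2576]
eef_rot: [0.0, 0.739, 0.674, 0.0]
wrist_force: [1.1, -1.0, 0.1]
opening: 1.002
grasp_force: 0.0
```

```bash
python3 - <<'E'
from h import *
p,r,o=cur(); print(p.round(4),r.as_matrix().round(3).tolist(),o["q"].round(2))
plan((.476,.268,.26,84.8),(.476,.268,.172,84.8))
E
```

```text
[0.3917 0.0409 0.2576] [[0.091, 0.996, 0.001], [0.996, -0.091, -0.0], [-0.0, 0.001, -1.0]] [-0.2  -0.26  2.02 -0.    1.38 -0.11]
(0.476, 0.268, 0.26, 84.8) xyz [233.9, 63.3, -2.4] rot [0.001, 0.0, -0.0]
(0.476, 0.268, 0.172, 84.8) xyz [233.9, 63.2, 85.6] rot [0.001, 0.0, -0.0]
```

Request:
play_rows(
  xyz=[
    [60, 16, 0],
    [120, 32, 0],
    [170, 46, 0],
    [210, 57, 0],
    [234, 63, 0],
    [234, 63, 0],
    [234, 63, 0],
    [234, 63, 0],
    [234, 63, 0],
    [234, 63, 0],
  ],
  rot=[
    [0, 0, 0],
    [0, 0, 0],
    [0, 0, 0],
    [0, 0, 0],
    [0, 0, 0],
    [0, 0, 0],
    [0, 0, 0],
    [0, 0, 0],
    [0, 0, 0],
    [0, 0, 0],
  ],
  grip=[1, 1, 1, 1, 1, 1, 1, 1, 1, 1],
)

```text
time_s: 2.6
eef_pos: [0.4756, 0.2656, 0.2577]
eef_rot: [0.0, 0.739, 0.674, 0.0]
wrist_force: [-0.8, -1.0, 0.2]
opening: 1.003
grasp_force: 0.0
```

```bash
python3 - <<'E'
from h import *
p,r,o=cur(); print(p.round(4))
plan((.476,.268,.172,84.8))
w=vision.camera("wrist"); save("w1.png",w["color"]); print(np.array(w["hand_eye"]).round(3).tolist(),np.array(w["camera_matrix"]).round(1).tolist())
E
```

```text
[0.4756 0.2656 0.2577]
(0.476, 0.268, 0.172, 84.8) xyz [2.4, 0.2, 85.7] rot [0.0, -0.0, -0.001]
[[0.002, -0.953, -0.304, 0.077], [1.0, 0.001, 0.001, -0.0], [-0.0, -0.304, 0.953, -0.123], [0.0, 0.0, 0.0, 1.0]] [[309.7, 0.0, 318.9], [0.0, 309.7, 204.5], [0.0, 0.0, 1.0]]
```

View pics/w1.png

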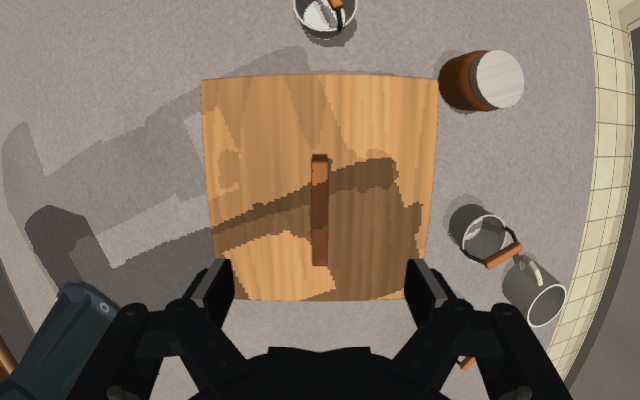

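The bar is centred between the fingers (column 320), so I descend and grip.

Request:
play_rows(
  xyz=[
    [2, 0, 25],
    [2, 0, 50],
    [2, 0, 75],
    [2, 0, 87],
    [2, 0, 87],
    [2, 0, 87],
    [2, 0, 87],
    [2, 0, 87],
    [2, 0, 87],
    [2, 0, 87],
  ],
  rot=[
    [0, 0, 0],
    [0, 0, 0],
    [0, 0, 0],
    [0, 0, 0],
    [0, 0, 0],
    [0, 0, 0],
    [0, 0, 0],
    [0, 0, 0],
    [0, 0, 0],
    [0, 0, 0],
  ],
  grip=[1, 1, 1, 1, 0, 0, 0, 0, 0, 0],
)

```text
time_s: 3.9
eef_pos: [0.4763, 0.2682, 0.1714]
eef_rot: [0.0, 0.739, 0.674, 0.001]
wrist_force: [-1.1, -0.4, 6.8]
opening: 0.124
grasp_force: 60.3
```

```bash
python3 - <<'E'
from h import *
p,r,o=cur(); print(p.round(4),o["grasp_force"],o["opening"])
plan((.476,.268,.30,84.8),(.45,0,.30,84.8),(.45,0,.065,84.8))
E
```

```text
[0.4763 0.2682 0.1714] 60.34594416618347 0.12402395706287506
(0.476, 0.268, 0.3, 84.8) xyz [-0.1, -0.1, -128.6] rot [0.002, -0.001, -0.0]
(0.45, 0, 0.3, 84.8) xyz [-269.4, -1.6, -128.8] rot [0.002, -0.001, -0.0]
(0.45, 0, 0.065, 84.8) xyz [-269.5, -2.0, 106.2] rot [0.002, -0.001, -0.0]
```

Request:
play_rows(
  xyz=[
    [0, 0, -15],
    [0, 0, -40],
    [0, 0, -75],
    [-30, 0, -95],
    [-80, 0, -100],
    [-135, 0, -100],
    [-190, 0, -100],
    [-240, 0, -100],
    [-269, 0, -90],
    [-269, 0, -60],
  ],
  rot=[
    [0, 0, 0],
    [0, 0, 0],
    [0, 0, 0],
    [0, 0, 0],
    [0, 0, 0],
    [0, 0, 0],
    [0, 0, 0],
    [0, 0, 0],
    [0, 0, 0],
    [0, 0, 0],
  ],
  grip=[0, 0, 0, 0, 0, 0, 0, 0, 0, 0],
)

```text
time_s: 5.15
eef_pos: [0.4521, -0.0022, 0.2318]
eef_rot: [0.002, 0.74, 0.673, 0.001]
wrist_force: [0.6, 0.5, -3.0]
opening: 0.123
grasp_force: 59.1
```

Request:
play_rows(
  xyz=[
    [0, 0, 30],
    [0, 0, 65],
    [0, 0, 100],
    [0, 0, 130],
    [0, 0, 145],
    [0, 0, 155],
    [0, 0, 160],
    [0, 0, 163],
    [0, 0, 165],
    [0, 0, 165],
  ],
  rot=[
    [0, 0, 0],
    [0, 0, 0],
    [0, 0, 0],
    [0, 0, 0],
    [0, 0, 0],
    [0, 0, 0],
    [0, 0, 0],
    [0, 0, 0],
    [0, 0, 0],
    [0, 0, 0],
  ],
  grip=[0, 0, 0, 0, 0, 0, 0, 0, 0, 0],
)

```text
time_s: 6.4
eef_pos: [0.4515, 0.0001, 0.0657]
eef_rot: [0.0, 0.739, 0.674, 0.0]
wrist_force: [-0.4, -0.1, -3.7]
opening: 0.124
grasp_force: 59.1
```

```bash
python3 - <<'E'
from h import *
p,r,o=cur(); print(p.round(4),o["wrist_force"].round(2),o["grasp_force"])
plan((.45,0,.0634,84.8))
E
```

```text
[4.515e-01 1.000e-04 6.570e-02] [-0.38 -0.1  -3.72] 59.14716124534607
(0.45, 0, 0.0634, 84.8) xyz [-0.2, -1.4, 2.3] rot [0.0, 0.0, -0.0]
```

Request:
play_rows(
  xyz=[
    [0, 0, 2],
    [0, 0, 3],
    [0, 0, 3],
    [0, 0, 3],
    [0, 0, 3],
    [0, 0, 3],
    [0, 0, 3],
    [0, 0, -30],
    [0, 0, -80],
    [0, 0, -140],
  ],
  rot=[
    [0, 0, 0],
    [0, 0, 0],
    [0, 0, 0],
    [0, 0, 0],
    [0, 0, 0],
    [0, 0, 0],
    [0, 0, 0],
    [0, 0, 0],
    [0, 0, 0],
    [0, 0, 0],
  ],
  grip=[0, 0, 0.5, 1, 1, 1, 1, 1, 1, 1],
)

```text
time_s: 7.65
eef_pos: [0.4503, 0.0003, 0.2061]
eef_rot: [-0.001, 0.739, 0.674, -0.001]
wrist_force: [1.5, -0.8, -0.9]
opening: 1.002
grasp_force: 0.0
```

```bash
python3 - <<'E'
from h import *
p,r,o=cur(); print(p.round(4))
plan((.506,-.2485,.21,78.5),(.506,-.2485,.121,78.5))
E
```

```text
[4.503e-01 3.000e-04 2.061e-01]
(0.506, -0.2485, 0.21, 78.5) xyz [-242.7, 78.1, -4.1] rot [-0.002, -0.0, 0.11]
(0.506, -0.2485, 0.121, 78.5) xyz [-242.8, 78.3, 84.9] rot [-0.002, -0.0, 0.11]
```

Request:
play_rows(
  xyz=[
    [-60, 19, 0],
    [-120, 38, 0],
    [-170, 55, 0],
    [-210, 68, 0],
    [-235, 76, 0],
    [-243, 78, 0],
    [-243, 78, 0],
    [-243, 78, 0],
    [-243, 78, 0],
    [-243, 78, 0],
  ],
  rot=[
    [0, 0, 0.05],
    [0, 0, 0.11],
    [0, 0, 0.11],
    [0, 0, 0.11],
    [0, 0, 0.11],
    [0, 0, 0.11],
    [0, 0, 0.11],
    [0, 0, 0.11],
    [0, 0, 0.11],
    [0, 0, 0.11],
  ],
  grip=[1, 1, 1, 1, 1, 1, 1, 1, 1, 1],
)

```text
time_s: 8.9
eef_pos: [0.5069, -0.2483, 0.2057]
eef_rot: [0.0, 0.774, 0.633, 0.0]
wrist_force: [1.1, 0.1, 0.2]
opening: 1.002
grasp_force: 0.0
```

```bash
python3 - <<'E'
from h import *
plan((.506,-.2485,.21,78.5),(.506,-.2485,.120,78.5))
w=vision.camera("wrist"); save("w2.png",w["color"])
E
```

```text
(0.506, -0.2485, 0.21, 78.5) xyz [-0.4, -0.9, -4.3] rot [0.0, 0.0, 0.001]
(0.506, -0.2485, 0.12, 78.5) xyz [-0.4, -0.9, 85.7] rot [0.0, 0.0, 0.001]
```

View pics/w2.png

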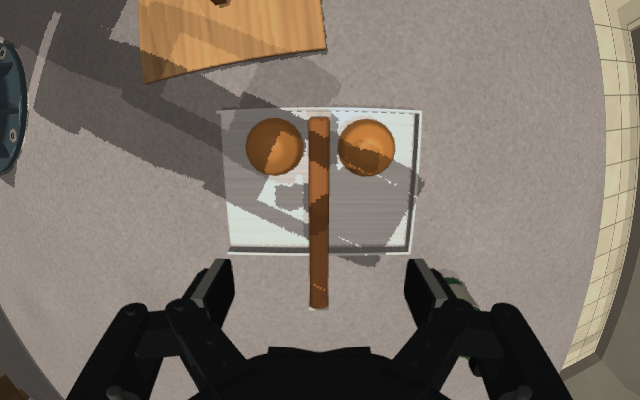

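The tray bar is at column 319, centred between the fingers. The open end is on the left of the picture, toward the robot. I descend and grip.

Request:
play_rows(
  xyz=[
    [0, -1, 25],
    [0, -1, 50],
    [0, -1, 75],
    [0, -1, 86],
    [0, -1, 86],
    [0, -1, 86],
    [0, -1, 86],
    [0, -1, 86],
    [0, -1, 86],
    [0, -1, 86],
  ],
  rot=[
    [0, 0, 0],
    [0, 0, 0],
    [0, 0, 0],
    [0, 0, 0],
    [0, 0, 0],
    [0, 0, 0],
    [0, 0, 0],
    [0, 0, 0],
    [0, 0, 0],
    [0, 0, 0],
  ],
  grip=[1, 1, 1, 1, 0, 0, 0, 0, 0, 0],
)

```text
time_s: 10.2
eef_pos: [0.5065, -0.2491, 0.1203]
eef_rot: [0.001, 0.774, 0.633, 0.0]
wrist_force: [0.4, 0.4, 4.8]
opening: 0.154
grasp_force: 59.8
```

```bash
python3 - <<'E'
from h import *
p,r,o=cur(); print(p.round(4),o["grasp_force"],o["opening"])
plan((.506,-.2485,.33,78.5),(.45,0,.33,84.8),(.476,.268,.33,84.8))
E
```

```text
[ 0.5065 -0.2491  0.1203] 59.841622710227966 0.153880512462931
(0.506, -0.2485, 0.33, 78.5) xyz [0.4, -0.3, -209.7] rot [0.002, 0.001, -0.0]
(0.45, 0, 0.33, 84.8) xyz [232.7, -104.7, -210.0] rot [0.001, 0.001, -0.11]
(0.476, 0.268, 0.33, 84.8) xyz [500.5, -132.7, -210.2] rot [0.001, 0.001, -0.11]
```

Request:
play_rows(
  xyz=[
    [0, 0, -8],
    [0, 0, -25],
    [0, 0, -50],
    [0, 0, -80],
    [5, -1, -110],
    [15, -4, -140],
    [32, -9, -165],
    [55, -16, -190],
    [80, -23, -205],
    [108, -31, -210],
  ],
  rot=[
    [0, 0, 0],
    [0, 0, 0],
    [0, 0, 0],
    [0, 0, 0],
    [0, 0, 0],
    [0, 0, 0],
    [0, 0, -0.01],
    [0, 0, -0.02],
    [0, 0, -0.03],
    [0, 0, -0.04],
  ],
  grip=[0, 0, 0, 0, 0, 0, 0, 0, 0, 0],
)

```text
time_s: 11.45
eef_pos: [0.497, -0.1361, 0.3314]
eef_rot: [0.001, 0.762, 0.648, 0.0]
wrist_force: [0.1, 0.2, -4.6]
opening: 0.157
grasp_force: 58.7
```

```bash
python3 - <<'E'
from h import *
p,r,o=cur(); print(p.round(4),o["grasp_force"],o["wrist_force"].round(1))
plan((.476,.268,.33,84.8))
E
```

```text
[ 0.497  -0.1361  0.3314] 58.668644428253174 [ 0.1  0.2 -4.6]
(0.476, 0.268, 0.33, 84.8) xyz [395.5, -85.5, 0.9] rot [0.002, 0.001, -0.07]
```

Request:
play_rows(
  xyz=[
    [28, -6, 0],
    [60, -13, 0],
    [100, -22, 0],
    [145, -31, 0],
    [195, -42, 0],
    [245, -53, 0],
    [290, -63, 0],
    [330, -71, 0],
    [362, -78, 0],
    [384, -83, 0],
  ],
  rot=[
    [0, 0, 0],
    [0, 0, -0.01],
    [0, 0, -0.02],
    [0, 0, -0.03],
    [0, 0, -0.04],
    [0, 0, -0.05],
    [0, 0, -0.06],
    [0, 0, -0.07],
    [0, 0, -0.07],
    [0, 0, -0.07],
  ],
  grip=[0, 0, 0, 0, 0, 0, 0, 0, 0, 0],
)

```text
time_s: 12.7
eef_pos: [0.4758, 0.257, 0.3298]
eef_rot: [-0.0, 0.738, 0.675, -0.0]
wrist_force: [0.3, -0.5, -4.3]
opening: 0.152
grasp_force: 58.7
```

```bash
python3 - <<'E'
from h import *
p,r,o=cur(); print(p.round(4),o["grasp_force"],o["wrist_force"].round(1),o["q"].round(2))
# lip at crate-frame x=lx, height lz; grip at 120 above underside (tray z), tilt t
cx,cy,yaw=.476,.268,np.radians(-5.2)
def tcp(lx,lz,t):
    t=np.radians(t); X=lx+.105*np.cos(t)-.120*np.sin(t); Z=lz+.105*np.sin(t)+.120*np.cos(t)
    return cx+X*np.cos(yaw),cy+X*np.sin(yaw),Z
for lx,lz,t in ((0,.2,0),(.02,.18,15),(.03,.16,20),(.03,.15,30),(.03,.145,40),(.03,.14,50)):
    x,y,z=tcp(lx,lz,t); plan((round(x,4),round(y,4),round(z,4),84.8,-t))
w=vision.camera("side"); save("s3.png",w["color"])
E
```

```text
[0.4758 0.257  0.3298] 58.67710769176483 [ 0.3 -0.5 -4.3] [0.28 0.05 1.59 0.   1.5  0.37]
(np.float64(0.5806), np.float64(0.2585), np.float64(0.32), 84.8, 0) xyz [10.8, 104.3, 9.7] rot [-0.001, 0.0, 0.001]
(np.float64(0.566), np.float64(0.2598), np.float64(0.3231), 84.8, -15) xyz [10.8, 89.6, 6.7] rot [-0.263, -0.0, 0.001]
(np.float64(0.5633), np.float64(0.2601), np.float64(0.3087), 84.8, -20) xyz [10.9, 86.9, 21.1] rot [-0.35, -0.0, 0.001]
(np.float64(0.5367), np.float64(0.2625), np.float64(0.3064), 84.8, -30) xyz [10.9, 60.2, 23.4] rot [-0.524, -0.0, 0.001]
(np.float64(0.5092), np.float64(0.265), np.float64(0.3044), 84.8, -40) xyz [10.9, 32.6, 25.4] rot [-0.699, -0.0, 0.001]
(np.float64(0.4815), np.float64(0.2675), np.float64(0.2976), 84.8, -50) xyz [10.9, 4.8, 32.2] rot [-0.873, -0.0, 0.001]
```

View pics/s3.png

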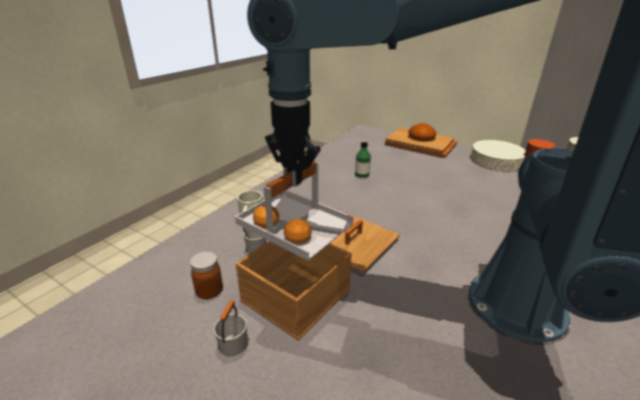

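The tray with both rolls hangs over the open crate, so I start tipping.

Request:
play_rows(
  xyz=[
    [11, 20, 0],
    [11, 45, 2],
    [11, 70, 4],
    [11, 85, 6],
    [11, 90, 7],
    [11, 89, 13],
    [11, 87, 21],
    [11, 87, 21],
    [11, 74, 22],
    [11, 60, 23],
  ],
  rot=[
    [-0.04, 0, 0],
    [-0.1, 0, 0],
    [-0.17, 0, 0],
    [-0.22, 0, 0],
    [-0.263, 0, 0],
    [-0.31, 0, 0],
    [-0.35, 0, 0],
    [-0.35, 0, 0],
    [-0.437, 0, 0],
    [-0.524, 0, 0],
  ],
  grip=[0, 0, 0, 0, 0, 0, 0, 0, 0, 0],
)

```text
time_s: 14.0
eef_pos: [0.5381, 0.2606, 0.3072]
eef_rot: [0.192, 0.714, 0.65, 0.175]
wrist_force: [0.0, 0.2, -5.7]
opening: 0.154
grasp_force: 59.2
```

```bash
python3 - <<'E'
from h import *
p,r,o=cur(); print(p.round(4),o["grasp_force"],o["wrist_force"].round(1),o["q"].round(2))
plan((.5092,.265,.3044,84.8,-40),(.4815,.2675,.2976,84.8,-50),(.467,.269,.2930,84.8,-55))
E
```

```text
[0.5381 0.2606 0.3072] 59.17468786239624 [ 0.   0.2 -5.7] [ 0.37 -0.06  1.83 -0.28  0.91  0.58]
(0.5092, 0.265, 0.3044, 84.8, -40) xyz [1.7, -26.7, -12.2] rot [-0.172, 0.001, -0.002]
(0.4815, 0.2675, 0.2976, 84.8, -50) xyz [1.6, -54.2, -20.3] rot [-0.346, 0.001, -0.002]
(0.467, 0.269, 0.293, 84.8, -55) xyz [1.8, -69.1, -23.7] rot [-0.433, 0.001, -0.002]
```

Request:
play_rows(
  xyz=[
    [1, -13, -6],
    [2, -27, -12],
    [2, -34, -15],
    [2, -41, -17],
    [2, -48, -19],
    [2, -54, -20],
    [2, -54, -20],
    [2, -54, -20],
    [2, -54, -20],
    [2, -54, -20],
  ],
  rot=[
    [-0.086, 0, 0],
    [-0.172, 0, 0],
    [-0.215, 0, 0],
    [-0.26, 0, 0],
    [-0.3, 0, 0],
    [-0.346, 0, 0],
    [-0.346, 0, 0],
    [-0.346, 0, 0],
    [-0.346, 0, 0],
    [-0.346, 0, 0],
  ],
  grip=[0, 0, 0, 0, 0, 0, 0, 0, 0, 0],
)

```text
time_s: 15.25
eef_pos: [0.4816, 0.2682, 0.2972]
eef_rot: [0.311, 0.67, 0.611, 0.284]
wrist_force: [0.6, 0.2, -3.2]
opening: 0.153
grasp_force: 59.5
```

```bash
python3 - <<'E'
from h import *
p,r,o=cur(); print(p.round(4),o["grasp_force"],o["wrist_force"].round(1))
plan((.5806,.2585,.34,84.8,0),(.50,-.1361,.34,80,0),(.476,.268,.34,84.8,0))
a,P=cloud("side"); w=vision.camera("wrist")["color"]
save("s4.png",np.hstack([a[100:400,150:450],cv2.resize(w,(480,300))]))
E
```

```text
[0.4816 0.2682 0.2972] 59.468311071395874 [ 0.6  0.2 -3.2]
(0.5806, 0.2585, 0.34, 84.8, 0) xyz [-0.5, 96.9, 48.5] rot [0.87, 0.0, -0.001]
(0.5, -0.1361, 0.34, 80, 0) xyz [-400.9, 68.5, 14.6] rot [0.87, -0.036, 0.077]
(0.476, 0.268, 0.34, 84.8, 0) xyz [-0.6, 29.1, -31.8] rot [0.87, 0.0, -0.001]
```

View pics/s4.png

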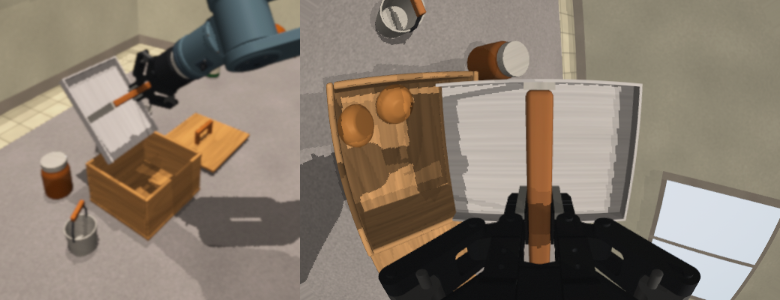

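Both rolls are in the crate and the tray is empty. I level the tray and carry it back.

Request:
play_rows(
  xyz=[
    [0, 20, -17],
    [0, 46, -39],
    [0, 46, -40],
    [0, 46, -40],
    [0, 46, -40],
    [0, 46, -40],
    [0, 46, -40],
    [0, 46, -40],
    [0, 46, -40],
    [0, 46, -40],
  ],
  rot=[
    [0, 0, 0],
    [0.05, 0, 0],
    [0.2, 0, 0],
    [0.35, 0, 0],
    [0.5, 0, 0],
    [0.65, 0, 0],
    [0.78, 0, 0],
    [0.87, 0, 0],
    [0.87, 0, 0],
    [0.87, 0, 0],
  ],
  grip=[0, 0, 0, 0, 0, 0, 0, 0, 0, 0],
)

```text
time_s: 16.6
eef_pos: [0.4802, 0.2683, 0.3576]
eef_rot: [0.001, 0.738, 0.674, 0.0]
wrist_force: [0.1, -1.3, -3.2]
opening: 0.148
grasp_force: 59.3
```

```bash
python3 - <<'E'
from h import *
p,r,o=cur(); print(p.round(4),o["grasp_force"],o["wrist_force"].round(1),r.as_matrix()[:,2].round(3))
plan((.506,-.255,.34,78.5),(.506,-.255,.123,78.5))
E
```

```text
[0.4802 0.2683 0.3576] 59.34132277965546 [ 0.1 -1.3 -3.2] [ 0.002 -0.    -1.   ]
(0.506, -0.255, 0.34, 78.5) xyz [-518.8, 73.2, 17.9] rot [0.002, 0.0, 0.11]
(0.506, -0.255, 0.123, 78.5) xyz [-518.7, 72.8, 234.9] rot [0.002, 0.0, 0.11]
```

Request:
play_rows(
  xyz=[
    [-40, 6, 0],
    [-95, 13, 0],
    [-155, 22, 2],
    [-215, 30, 5],
    [-275, 39, 8],
    [-335, 47, 11],
    [-395, 56, 14],
    [-450, 63, 18],
    [-495, 70, 30],
    [-519, 73, 60],
  ],
  rot=[
    [0, 0, 0.01],
    [0, 0, 0.02],
    [0, 0, 0.03],
    [0, 0, 0.045],
    [0, 0, 0.06],
    [0, 0, 0.07],
    [0, 0, 0.085],
    [0, 0, 0.1],
    [0, 0, 0.11],
    [0, 0, 0.11],
  ],
  grip=[0, 0, 0, 0, 0, 0, 0, 0, 0, 0],
)

```text
time_s: 17.85
eef_pos: [0.5062, -0.2577, 0.2994]
eef_rot: [0.003, 0.775, 0.632, 0.0]
wrist_force: [0.6, 0.3, -4.4]
opening: 0.151
grasp_force: 59.3
```

Request:
play_rows(
  xyz=[
    [0, 0, 40],
    [0, 0, 80],
    [0, 0, 115],
    [0, 0, 140],
    [0, 0, 155],
    [0, 0, 165],
    [0, 0, 170],
    [0, 0, 170],
    [0, 0, 170],
    [0, 0, 170],
  ],
  rot=[
    [0, 0, 0],
    [0, 0, 0],
    [0, 0, 0],
    [0, 0, 0],
    [0, 0, 0],
    [0, 0, 0],
    [0, 0, 0],
    [0, 0, 0],
    [0, 0, 0],
    [0, 0, 0],
  ],
  grip=[0, 0, 0, 0, 0, 0, 0, 0, 0, 0],
)

```text
time_s: 19.1
eef_pos: [0.506, -0.2554, 0.1283]
eef_rot: [0.001, 0.774, 0.633, 0.0]
wrist_force: [-0.2, 0.4, -3.3]
opening: 0.153
grasp_force: 59.3
```

```bash
python3 - <<'E'
from h import *
p,r,o=cur(); print(p.round(4),o["grasp_force"],o["wrist_force"].round(1),r.as_matrix()[:,2].round(3))
plan((.506,-.255,.1203,78.5))
c,P=cloud("side"); np.savez("s5.npz",c=c,P=P); save("s5.png",cv2.resize(c[130:260,280:480],None,fx=3,fy=3))
E
```

```text
[ 0.506  -0.2554  0.1283] 59.29980754852295 [-0.2  0.4 -3.3] [ 0.001 -0.001 -1.   ]
(0.506, -0.255, 0.1203, 78.5) xyz [0.4, -0.1, 8.0] rot [0.001, 0.0, -0.0]
```

View pics/s5.png

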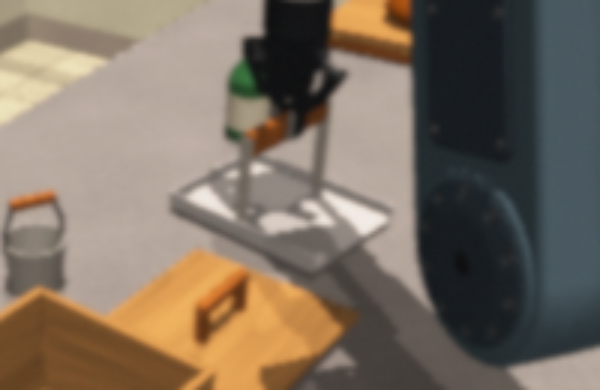

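The tray is level and 8 mm above the counter. I lower it, release and rise.

Request:
play_rows(
  xyz=[
    [0, 0, 4],
    [0, 0, 7],
    [0, 0, 9],
    [0, 0, 9],
    [0, 0, 9],
    [0, 0, 9],
    [0, 0, 9],
    [0, 0, 5],
    [0, 0, -40],
    [0, 0, -100],
  ],
  rot=[
    [0, 0, 0],
    [0, 0, 0],
    [0, 0, 0],
    [0, 0, 0],
    [0, 0, 0],
    [0, 0, 0],
    [0, 0, 0],
    [0, 0, 0],
    [0, 0, 0],
    [0, 0, 0],
  ],
  grip=[0, 0, 0, 0.5, 1, 1, 1, 1, 1, 1],
)

```text
time_s: 20.4
eef_pos: [0.5047, -0.2544, 0.2275]
eef_rot: [-0.002, 0.775, 0.633, -0.0]
wrist_force: [1.9, -0.9, 0.0]
opening: 0.998
grasp_force: 0.0
```

```bash
cat >> h.py <<'E'
def box(P,x0,x1,y0,y1,lo,hi,n):
    with np.errstate(invalid="ignore"):
        m=(P[...,0]>x0)&(P[...,0]<x1)&(P[...,1]>y0)&(P[...,1]<y1)&(P[...,2]>lo)&(P[...,2]<hi)
    if m.sum()<5: print(n,"few",m.sum()); return
    r=cv2.minAreaRect(P[m][:,:2].astype(np.float32)); b=cv2.boxPoints(r)
    e=[b[1]-b[0],b[2]-b[1]]; e=max(e,key=np.linalg.norm)
    print(n,m.sum(),"c",np.round(r[0],4),"size",np.round(r[1],3),"long yaw",round(np.degrees(np.arctan2(e[1],e[0]))%180,1),"z",np.median(P[m][:,2]).round(3))
E
python3 - <<'E'
from h import *
c,P=cloud("top"); save("t6.png",c)
box(P,.3,.6,-.135,.14,.014,.03,"lid"); box(P,.38,.54,-.08,.1,.05,.09,"lidbar")
box(P,.35,.62,.13,.41,.1,.13,"crate")
box(P,.36,.66,-.38,-.14,.012,.03,"tray"); box(P,.36,.66,-.38,-.14,.1,.14,"traybar")
for n,(x,y) in dict(p0=(.5,.457),p1=(.677,.176),p2=(.665,.018)).items(): box(P,x-.07,x+.07,y-.07,y+.07,.103,.13,n)
p,r,o=cur(); print(p.round(4))
plan((.45,0,.17,84.8),(.45,0,.066,84.8))
E
```

```text
lid 5199 c [ 4.509e-01 -3.000e-04] size [0.211 0.2  ] long yaw 84.7 z 0.021
lidbar 127 c [ 0.4509 -0.0009] size [0.077 0.012] long yaw 84.9 z 0.066
crate 1097 c [0.4715 0.265 ] size [0.201 0.191] long yaw 84.2 z 0.118
tray 192 c [ 0.5059 -0.2539] size [0.162 0.21 ] long yaw 168.4 z 0.019
traybar 164 c [ 0.5139 -0.2121] size [0.071 0.014] long yaw 77.9 z 0.128
p0 78 c [0.4988 0.4578] size [0.01  0.051] long yaw 110.5 z 0.109
p1 72 c [0.677  0.1757] size [0.049 0.01 ] long yaw 19.9 z 0.11
p2 73 c [0.6647 0.0179] size [0.049 0.01 ] long yaw 59.0 z 0.11
[ 0.5087 -0.2573  0.2381]
(0.45, 0, 0.17, 84.8) xyz [240.8, -109.5, 65.7] rot [0.01, 0.006, -0.11]
(0.45, 0, 0.066, 84.8) xyz [241.3, -110.5, 169.7] rot [0.01, 0.006, -0.11]
```

View pics/t6.png

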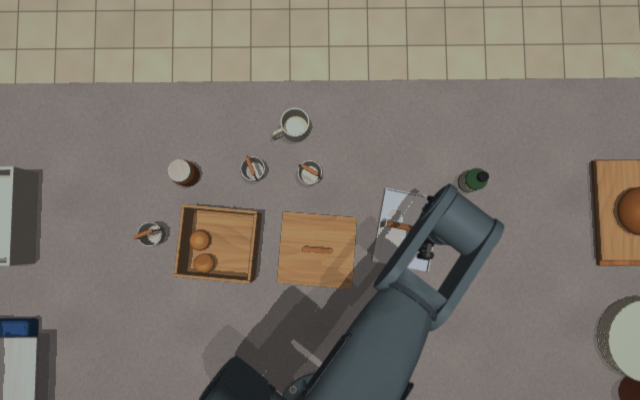

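The top view shows both rolls inside the crate at (200,240) and (205,262), with the lid at (317,249). The tray stands flat, and the pails and bystanders have not moved. The lid goes back next.

Request:
play_rows(
  xyz=[
    [40, -18, 0],
    [95, -43, 0],
    [150, -68, 0],
    [195, -89, 10],
    [225, -103, 30],
    [241, -110, 50],
    [241, -110, 60],
    [241, -110, 60],
    [241, -110, 60],
    [241, -110, 60],
  ],
  rot=[
    [0, 0, -0.03],
    [0, 0, -0.06],
    [0, 0, -0.11],
    [0, 0, -0.11],
    [0, 0, -0.11],
    [0, 0, -0.11],
    [0, 0, -0.11],
    [0, 0, -0.11],
    [0, 0, -0.11],
    [0, 0, -0.11],
  ],
  grip=[1, 1, 1, 1, 1, 1, 1, 1, 1, 1],
)

```text
time_s: 21.7
eef_pos: [0.4467, 0.0022, 0.1685]
eef_rot: [0.001, 0.739, 0.674, 0.0]
wrist_force: [-0.1, -0.0, -0.1]
opening: 0.999
grasp_force: 0.0
```

```bash
python3 - <<'E'
from h import *
p,r,o=cur(); print(p.round(4))
plan((.4509,-.0006,.066,84.8))
E
```

```text
[0.4467 0.0022 0.1685]
(0.4509, -0.0006, 0.066, 84.8) xyz [-2.3, 4.3, 102.5] rot [0.001, 0.0, -0.001]
```

Request:
play_rows(
  xyz=[
    [-2, 4, 30],
    [-2, 4, 60],
    [-2, 4, 85],
    [-2, 4, 98],
    [-2, 4, 103],
    [-2, 4, 103],
    [-2, 4, 103],
    [-2, 4, 103],
    [-2, 4, 103],
    [-2, 4, 103],
  ],
  rot=[
    [0, 0, 0],
    [0, 0, 0],
    [0, 0, 0],
    [0, 0, 0],
    [0, 0, 0],
    [0, 0, 0],
    [0, 0, 0],
    [0, 0, 0],
    [0, 0, 0],
    [0, 0, 0],
  ],
  grip=[1, 1, 1, 1, 1, 0, 0, 0, 0, 0],
)

```text
time_s: 22.95
eef_pos: [0.4505, 0.0005, 0.0654]
eef_rot: [0.001, 0.739, 0.674, 0.0]
wrist_force: [-0.2, 0.1, 5.5]
opening: 0.126
grasp_force: 59.5
```

```bash
python3 - <<'E'
from h import *
p,r,o=cur(); print(p.round(4),o["grasp_force"])
# lid centre offset from TCP in tool axes is kept: lid centre measured (.4509,-.0006)
q=np.array([.4715,.265])+ (p[:2]-np.array([.4509,-.0006]))
plan((*q.round(4),.25,84.2),(*q.round(4),p[2]+.108,84.2))
E
```

```text
[0.4505 0.0005 0.0654] 59.511807560920715
(np.float64(0.4711), np.float64(0.2661), 0.25, 84.2) xyz [266.3, -3.4, -184.7] rot [0.002, 0.0, 0.01]
(np.float64(0.4711), np.float64(0.2661), np.float64(0.17340579966399658), 84.2) xyz [266.4, -3.5, -108.1] rot [0.002, 0.0, 0.01]
```

Request:
play_rows(
  xyz=[
    [0, 0, -15],
    [0, 0, -50],
    [0, 0, -100],
    [10, 0, -150],
    [50, -1, -180],
    [105, -1, -185],
    [160, -2, -185],
    [215, -3, -185],
    [255, -3, -185],
    [266, -3, -185],
  ],
  rot=[
    [0, 0, 0],
    [0, 0, 0],
    [0, 0, 0],
    [0, 0, 0],
    [0, 0, 0.01],
    [0, 0, 0.01],
    [0, 0, 0.01],
    [0, 0, 0.01],
    [0, 0, 0.01],
    [0, 0, 0.01],
  ],
  grip=[0, 0, 0, 0, 0, 0, 0, 0, 0, 0],
)

```text
time_s: 24.2
eef_pos: [0.4701, 0.2678, 0.2497]
eef_rot: [-0.0, 0.741, 0.672, -0.0]
wrist_force: [-0.3, -1.3, -3.6]
opening: 0.129
grasp_force: 58.9
```

Request:
play_rows(
  xyz=[
    [0, 0, 10],
    [0, 0, 20],
    [0, 0, 30],
    [0, 0, 40],
    [0, 0, 45],
    [0, 0, 45],
    [0, 0, 45],
    [0, 0, 45],
    [0, 0, 45],
    [0, 0, 45],
  ],
  rot=[
    [0, 0, 0],
    [0, 0, 0],
    [0, 0, 0],
    [0, 0, 0],
    [0, 0, 0],
    [0, 0, 0],
    [0, 0, 0],
    [0, 0, 0],
    [0, 0, 0],
    [0, 0, 0],
  ],
  grip=[0, 0, 0, 0, 0, 0, 0, 0, 0, 0],
)

```text
time_s: 25.45
eef_pos: [0.4711, 0.2658, 0.2048]
eef_rot: [0.0, 0.742, 0.671, 0.0]
wrist_force: [0.3, -0.5, -3.1]
opening: 0.128
grasp_force: 58.9
```

```bash
python3 - <<'E'
from h import *
p,r,o=cur(); print(p.round(4),o["grasp_force"],o["wrist_force"].round(1))
plan((.4711,.2661,.1734,84.2))
c,P=cloud("top"); box(P,.35,.62,.13,.41,.145,.162,"lid")
E
```

```text
[0.4711 0.2658 0.2048] 58.87558579444885 [ 0.3 -0.5 -3.1]
(0.4711, 0.2661, 0.1734, 84.2) xyz [0.3, -0.0, 31.4] rot [0.0, -0.0, 0.0]
lid 2796 c [0.4702 0.2653] size [0.211 0.2  ] long yaw 84.3 z 0.16
```

Aligned within 2 mm of the crate, so I lower it in.

Request:
play_rows(
  xyz=[
    [1, 1, 6],
    [1, 1, 12],
    [1, 1, 18],
    [1, 1, 24],
    [1, 1, 29],
    [1, 1, 31],
    [1, 1, 31],
    [1, 1, 31],
    [1, 1, 31],
    [1, 1, 31],
  ],
  rot=[
    [0, 0, 0],
    [0, 0, 0],
    [0, 0, 0],
    [0, 0, 0],
    [0, 0, 0],
    [0, 0, 0],
    [0, 0, 0],
    [0, 0, 0],
    [0, 0, 0],
    [0, 0, 0],
  ],
  grip=[0, 0, 0, 0, 0, 0, 0, 0, 0, 0],
)

```text
time_s: 26.75
eef_pos: [0.4722, 0.2667, 0.1738]
eef_rot: [0.0, 0.742, 0.67, 0.0]
wrist_force: [0.3, 0.2, -2.1]
opening: 0.125
grasp_force: 58.9
```

Request:
play_rows(
  xyz=[
    [0, 0, 1],
    [0, 0, 1],
    [0, 0, 1],
    [0, 0, 1],
    [0, 0, 1],
    [0, 0, -20],
    [0, 0, -60],
    [0, 0, -100],
    [0, 0, -100],
    [0, 0, -100],
  ],
  rot=[
    [0, 0, 0],
    [0, 0, 0],
    [0, 0, 0],
    [0, 0, 0],
    [0, 0, 0],
    [0, 0, 0],
    [0, 0, 0],
    [0, 0, 0],
    [0, 0, 0],
    [0, 0, 0],
  ],
  grip=[0, 0.5, 1, 1, 1, 1, 1, 1, 1, 1],
)

```text
time_s: 28.0
eef_pos: [0.4719, 0.2666, 0.2732]
eef_rot: [-0.0, 0.742, 0.671, -0.0]
wrist_force: [-0.4, 0.4, -0.2]
opening: 0.998
grasp_force: 0.0
```

```bash
python3 - <<'E'
from h import *
p,r,o=cur(); print(p.round(4),o["wrist_force"].round(1),o["q"].round(2))
c,P=cloud("top")
box(P,.35,.62,.13,.41,.122,.14,"lid"); box(P,.35,.62,.13,.41,.15,.19,"lidbar")
m=(P[...,2]>.12)&(P[...,2]<.14)&(abs(P[...,0]-.4715)<.09)&(abs(P[...,1]-.265)<.09)
A=np.c_[P[m][:,:2]-[.4715,.265],np.ones(m.sum())]; print("plane",np.linalg.lstsq(A,P[m][:,2],rcond=None)[0].round(4))
for n,(x,y) in dict(p0=(.5,.457),p1=(.677,.176),p2=(.665,.018)).items(): box(P,x-.07,x+.07,y-.07,y+.07,.103,.12,n)
box(P,.36,.66,-.38,-.14,.012,.03,"tray"); box(P,.36,.66,-.38,-.14,.1,.14,"traybar")
E
```

```text
[0.4719 0.2666 0.2732] [-0.4  0.4 -0.2] [ 0.3   0.09  1.66 -0.    1.39  0.4 ]
lid 3979 c [0.4718 0.266 ] size [0.211 0.2  ] long yaw 84.2 z 0.129
lidbar 104 c [0.4702 0.251 ] size [0.05  0.012] long yaw 84.3 z 0.174
plane [-0.0011  0.0002  0.1294]
p0 few 0
p1 72 c [0.6775 0.1761] size [0.049 0.01 ] long yaw 20.7 z 0.11
p2 73 c [0.6651 0.018 ] size [0.05 0.01] long yaw 58.4 z 0.11
tray 319 c [ 0.5055 -0.254 ] size [0.162 0.21 ] long yaw 168.5 z 0.019
traybar 355 c [ 0.5054 -0.2534] size [0.154 0.015] long yaw 78.3 z 0.129
```

The lid lies flat (plane at 0.129 m, slope about 0). Pail p0 is hidden or moved, so I'll check it later. First p2.

```bash
python3 - <<'E'
from h import *
p,r,o=cur(); plan((.665,.018,.2,58.5))
E
```

```text
(0.665, 0.018, 0.2, 58.5) xyz [-227.6, 217.7, 72.2] rot [-0.002, 0.001, 0.449]
```

Request:
play_rows(
  xyz=[
    [-30, 29, 0],
    [-70, 67, 10],
    [-110, 105, 25],
    [-150, 143, 45],
    [-190, 181, 60],
    [-215, 205, 70],
    [-228, 218, 72],
    [-228, 218, 72],
    [-228, 218, 72],
    [-228, 218, 72],
  ],
  rot=[
    [0, 0, 0.07],
    [0, 0, 0.15],
    [0, 0, 0.23],
    [0, 0, 0.31],
    [0, 0, 0.39],
    [0, 0, 0.449],
    [0, 0, 0.449],
    [0, 0, 0.449],
    [0, 0, 0.449],
    [0, 0, 0.449],
  ],
  grip=[1, 1, 1, 1, 1, 1, 1, 1, 1, 1],
)

```text
time_s: 29.3
eef_pos: [0.6657, 0.0193, 0.2025]
eef_rot: [0.0, 0.872, 0.489, 0.0]
wrist_force: [0.1, 0.3, -1.0]
opening: 0.999
grasp_force: 0.0
```

```bash
python3 - <<'E'
from h import *
p,r,o=cur(); print(p.round(4)); plan((.665,.018,.109,58.5))
w=vision.camera("wrist"); save("w7.png",w["color"])
c,P=cloud("top"); box(P,.4,.62,.385,.56,.103,.12,"p0")
E
```

```text
[0.6657 0.0193 0.2025]
(0.665, 0.018, 0.109, 58.5) xyz [-1.5, 0.0, 93.5] rot [0.001, -0.0, 0.002]
p0 77 c [0.4989 0.4572] size [0.01  0.049] long yaw 110.6 z 0.109
```

View pics/w7.png

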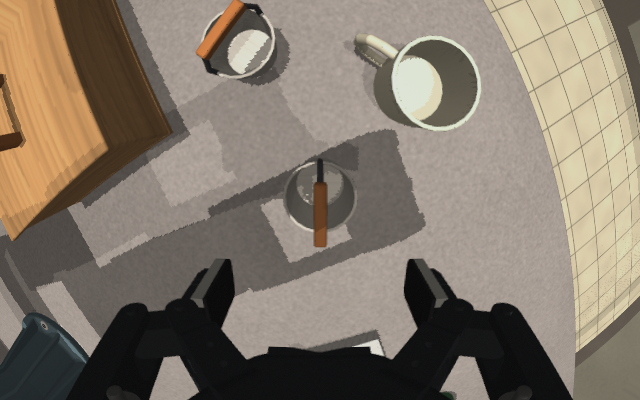

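The pail handle is at column 320, centred between the fingers, and p0 has not moved. I grip it.

Request:
play_rows(
  xyz=[
    [-1, 0, 30],
    [-1, 0, 60],
    [-1, 0, 85],
    [-1, 0, 93],
    [-1, 0, 93],
    [-1, 0, 93],
    [-1, 0, 93],
    [-1, 0, 93],
    [-1, 0, 93],
    [-1, 0, 93],
  ],
  rot=[
    [0, 0, 0],
    [0, 0, 0],
    [0, 0, 0],
    [0, 0, 0],
    [0, 0, 0],
    [0, 0, 0],
    [0, 0, 0],
    [0, 0, 0],
    [0, 0, 0],
    [0, 0, 0],
  ],
  grip=[1, 1, 1, 1, 1, 0, 0, 0, 0, 0],
)

```text
time_s: 30.65
eef_pos: [0.6657, 0.017, 0.1091]
eef_rot: [0.0, 0.873, 0.489, 0.0]
wrist_force: [-0.5, 0.7, 2.1]
opening: 0.105
grasp_force: 58.9
```

```bash
cat >> h.py <<'E'
S=dict(A=(.5668,-.2289),B=(.552,-.3013),C=(.4516,-.2429)); YT=-11.6
E
python3 - <<'E'
from h import *
p,r,o=cur(); print(p.round(4),o["grasp_force"]); plan((*S["B"],.27,YT),(*S["B"],p[2]+.004,YT))
E
```

```text
[0.6657 0.017  0.1091] 58.89231026172638
(0.552, -0.3013, 0.27, -11.6) xyz [-330.8, 69.5, -160.9] rot [0.0, -0.0, 1.223]
(0.552, -0.3013, np.float64(0.11311147461260516), -11.6) xyz [-330.8, 69.5, -4.1] rot [0.0, -0.0, 1.223]
```

Request:
play_rows(
  xyz=[
    [0, 0, -30],
    [0, 0, -75],
    [-20, 4, -120],
    [-60, 13, -150],
    [-110, 23, -160],
    [-165, 35, -160],
    [-220, 46, -160],
    [-270, 57, -160],
    [-310, 65, -160],
    [-330, 69, -160],
  ],
  rot=[
    [0, 0, 0],
    [0, 0, 0.1],
    [0, 0, 0.25],
    [0, 0, 0.4],
    [0, 0, 0.56],
    [0, 0, 0.72],
    [0, 0, 0.88],
    [0, 0, 1.04],
    [0, 0, 1.18],
    [0, 0, 1.223],
  ],
  grip=[0, 0, 0, 0, 0, 0, 0, 0, 0, 0],
)

```text
time_s: 31.9
eef_pos: [0.5508, -0.3023, 0.2683]
eef_rot: [-0.0, 0.995, -0.103, -0.0]
wrist_force: [0.9, 0.2, -1.3]
opening: 0.098
grasp_force: 58.7
```

```bash
python3 - <<'E'
from h import *
p,r,o=cur(); print(p.round(4),o["grasp_force"]); plan((*S["B"],.118,YT))
c,P=cloud("top"); box(P,.36,.66,-.38,-.14,.012,.03,"tray"); box(P,.36,.66,-.38,-.14,.1,.14,"traybar")
E
```

```text
[ 0.5508 -0.3023  0.2683] 58.658239245414734
(0.552, -0.3013, 0.118, -11.6) xyz [1.1, -1.2, 150.3] rot [-0.0, 0.001, -0.003]
tray 172 c [ 0.51   -0.2338] size [0.121 0.21 ] long yaw 168.2 z 0.019
traybar 233 c [ 0.5053 -0.2541] size [0.156 0.014] long yaw 78.5 z 0.128
```

Request:
play_rows(
  xyz=[
    [1, -1, 40],
    [1, -1, 80],
    [1, -1, 115],
    [1, -1, 135],
    [1, -1, 145],
    [1, -1, 151],
    [1, -1, 155],
    [1, -1, 155],
    [1, -1, 155],
    [1, -1, 155],
  ],
  rot=[
    [0, 0, 0],
    [0, 0, 0],
    [0, 0, 0],
    [0, 0, 0],
    [0, 0, 0],
    [0, 0, 0],
    [0, 0, 0],
    [0, 0, 0],
    [0, 0, 0],
    [0, 0, 0],
  ],
  grip=[0, 0, 0, 0, 0, 0, 0, 0, 0, 0],
)

```text
time_s: 33.2
eef_pos: [0.5533, -0.2998, 0.1142]
eef_rot: [0.0, 0.995, -0.101, 0.0]
wrist_force: [0.7, -0.3, -1.2]
opening: 0.103
grasp_force: 58.6
```

Request:
play_rows(
  xyz=[
    [0, 0, 0],
    [0, 0, 0],
    [0, 0, 0],
    [0, 0, 0],
    [0, 0, -15],
    [0, 0, -60],
    [0, 0, -110],
    [0, 0, -125],
    [0, 0, -125],
    [0, 0, -125],
  ],
  rot=[
    [0, 0, 0],
    [0, 0, 0],
    [0, 0, 0],
    [0, 0, 0],
    [0, 0, 0],
    [0, 0, 0],
    [0, 0, 0],
    [0, 0, 0],
    [0, 0, 0],
    [0, 0, 0],
  ],
  grip=[0.3, 0.45, 0.45, 0.45, 0.45, 0.45, 0.45, 0.45, 0.45, 0.45],
)

```text
time_s: 34.45
eef_pos: [0.5522, -0.299, 0.2369]
eef_rot: [-0.001, 0.995, -0.101, -0.001]
wrist_force: [0.4, 0.1, -0.4]
opening: 0.451
grasp_force: 0.0
```

```bash
python3 - <<'E'
from h import *
p,r,o=cur(); print(p.round(4),o["wrist_force"].round(1)); plan((.677,.176,.24,20.5))
c,P=cloud("top");
for n,(x,y) in dict(p0=(.5,.457),p1=(.677,.176)).items(): box(P,x-.07,x+.07,y-.07,y+.07,.103,.12,n)
P=cloud("side")[1]; box(P,.36,.66,-.38,-.14,.062,.098,"x")
E
```

```text
[ 0.5522 -0.299   0.2369] [ 0.4  0.1 -0.4]
(0.677, 0.176, 0.24, 20.5) xyz [26.8, -490.4, -2.5] rot [-0.002, 0.002, -0.56]
p0 77 c [0.4994 0.4571] size [0.01  0.049] long yaw 110.3 z 0.11
p1 72 c [0.6775 0.176 ] size [0.049 0.01 ] long yaw 20.6 z 0.11
x 100 c [ 0.5474 -0.2607] size [0.16  0.098] long yaw 78.8 z 0.076
```

Request:
play_rows(
  xyz=[
    [2, -35, 0],
    [5, -90, 0],
    [8, -150, 0],
    [12, -210, 0],
    [15, -270, 0],
    [18, -330, 0],
    [21, -390, 0],
    [24, -440, 0],
    [26, -475, 0],
    [27, -490, 0],
  ],
  rot=[
    [0, 0, -0.06],
    [0, 0, -0.12],
    [0, 0, -0.18],
    [0, 0, -0.24],
    [0, 0, -0.3],
    [0, 0, -0.36],
    [0, 0, -0.42],
    [0, 0, -0.48],
    [0, 0, -0.56],
    [0, 0, -0.56],
  ],
  grip=[1, 1, 1, 1, 1, 1, 1, 1, 1, 1],
)

```text
time_s: 35.8
eef_pos: [0.6773, 0.177, 0.2369]
eef_rot: [-0.0, 0.984, 0.179, -0.001]
wrist_force: [-0.4, -0.1, -0.9]
opening: 1.0
grasp_force: 0.0
```

```bash
python3 - <<'E'
from h import *
c,P=cloud("top"); 
box(P,.66-.1,.66+.1,.05,.29,.103,.115,"p1"); box(P,.515,.66,-.38,-.14,.1,.12,"placed"); box(P,.515,.66,-.38,-.14,.05,.07,"placed rim")
box(P,.36,.66,-.38,-.14,.012,.03,"tray"); box(P,.36,.66,-.38,-.14,.12,.14,"traybar")
p,r,o=cur(); print(p.round(4),o["dq"].round(2)); plan((.677,.176,.109,20.5))
w=vision.camera("wrist"); save("w8.png",np.hstack([w["color"][::2,::2],c[::2,::2]]))
E
```

```text
p1 few 0
placed 91 c [ 0.5323 -0.2492] size [0.044 0.142] long yaw 112.8 z 0.113
placed rim 121 c [ 0.5515 -0.2542] size [0.066 0.157] long yaw 91.9 z 0.062
tray 341 c [ 0.5058 -0.2536] size [0.161 0.21 ] long yaw 168.5 z 0.019
traybar 326 c [ 0.5054 -0.2533] size [0.154 0.014] long yaw 78.4 z 0.129
[0.6775 0.1776 0.2371] [-0.04 -0.03  0.03 -0.01 -0.   -0.03]
(0.677, 0.176, 0.109, 20.5) xyz [-0.8, 1.5, 128.1] rot [-0.001, 0.002, 0.001]
```

View pics/w8.png

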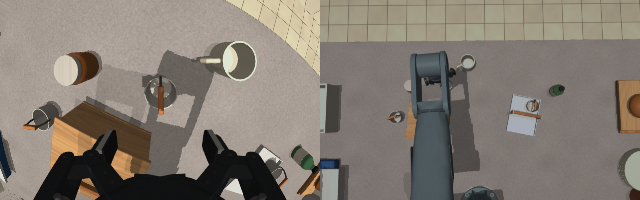

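The pail handle is at column 160 of the half-size view, centred between the fingers, and p2 stands in the far half of the tray. I grip p1.

Request:
play_rows(
  xyz=[
    [-1, 2, 40],
    [-1, 2, 80],
    [-1, 2, 110],
    [-1, 2, 125],
    [-1, 2, 128],
    [-1, 2, 128],
    [-1, 2, 128],
    [-1, 2, 128],
    [-1, 2, 128],
    [-1, 2, 128],
  ],
  rot=[
    [0, 0, 0],
    [0, 0, 0],
    [0, 0, 0],
    [0, 0, 0],
    [0, 0, 0],
    [0, 0, 0],
    [0, 0, 0],
    [0, 0, 0],
    [0, 0, 0],
    [0, 0, 0],
  ],
  grip=[1, 1, 1, 1, 1, 0, 0, 0, 0, 0],
)

```text
time_s: 37.15
eef_pos: [0.6778, 0.173, 0.1111]
eef_rot: [-0.0, 0.984, 0.178, 0.0]
wrist_force: [-0.9, 2.1, 1.6]
opening: 0.102
grasp_force: 59.7
```

```bash
python3 - <<'E'
from h import *
p,r,o=cur(); print(p.round(4),o["grasp_force"]); plan((.5671,-.227,.275,YT))
c,P=cloud("top"); box(P,.525,.62,-.345,-.275,.105,.12,"placed"); box(P,.53,.62,-.345,-.255,.05,.07,"placed rim")
E
```

```text
[0.6778 0.173  0.1111] 59.689852595329285
(0.5671, -0.227, 0.275, -11.6) xyz [-243.8, 335.8, -164.0] rot [-0.0, -0.001, 0.56]
placed 79 c [ 0.5532 -0.2994] size [0.01  0.049] long yaw 167.8 z 0.113
placed rim 96 c [ 0.5585 -0.2999] size [0.066 0.055] long yaw 89.5 z 0.062
```

Request:
play_rows(
  xyz=[
    [0, 0, -30],
    [0, 0, -80],
    [-10, 14, -130],
    [-40, 55, -160],
    [-75, 103, -164],
    [-110, 151, -164],
    [-145, 200, -164],
    [-180, 248, -164],
    [-215, 296, -164],
    [-238, 328, -164],
  ],
  rot=[
    [0, 0, 0],
    [0, 0, 0],
    [0, 0, 0.08],
    [0, 0, 0.16],
    [0, 0, 0.24],
    [0, 0, 0.32],
    [0, 0, 0.4],
    [0, 0, 0.48],
    [0, 0, 0.56],
    [0, 0, 0.56],
  ],
  grip=[0, 0, 0, 0, 0, 0, 0, 0, 0, 0],
)

```text
time_s: 38.45
eef_pos: [0.5683, -0.2203, 0.2744]
eef_rot: [0.0, 0.995, -0.102, -0.0]
wrist_force: [0.1, 0.5, -0.8]
opening: 0.101
grasp_force: 59.2
```

```bash
python3 - <<'E'
from h import *
p,r,o=cur(); print(p.round(4),o["grasp_force"],o["dq"].round(2)); plan((.567,-.227,.1155,YT))
E
```

```text
[ 0.5683 -0.2203  0.2744] 59.17635262012482 [-0.49  0.05 -0.06  0.01  0.01 -0.52]
(0.567, -0.227, 0.1155, -11.6) xyz [0.2, 6.7, 158.9] rot [0.0, 0.001, -0.003]
```

Request:
play_rows(
  xyz=[
    [0, 7, 0],
    [0, 7, 0],
    [0, 7, 20],
    [0, 7, 50],
    [0, 7, 80],
    [0, 7, 100],
    [0, 7, 110],
    [0, 7, 110],
    [0, 7, 110],
    [0, 7, 110],
  ],
  rot=[
    [0, 0, 0],
    [0, 0, 0],
    [0, 0, 0],
    [0, 0, 0],
    [0, 0, 0],
    [0, 0, 0],
    [0, 0, 0],
    [0, 0, 0],
    [0, 0, 0],
    [0, 0, 0],
  ],
  grip=[0, 0, 0, 0, 0, 0, 0, 0, 0, 0],
)

```text
time_s: 39.7
eef_pos: [0.5688, -0.2251, 0.1659]
eef_rot: [0.0, 0.995, -0.101, 0.001]
wrist_force: [0.9, 0.0, -1.7]
opening: 0.103
grasp_force: 59.2
```

```bash
python3 - <<'E'
from h import *
p,r,o=cur(); print(p.round(4),o["grasp_force"],o["wrist_force"].round(1)); plan((.567,-.227,.1155,YT))
E
```

```text
[ 0.5688 -0.2251  0.1659] 59.194995760917664 [ 0.9  0.  -1.7]
(0.567, -0.227, 0.1155, -11.6) xyz [-1.5, 2.2, 50.4] rot [0.001, -0.002, 0.0]
```

Request:
play_rows(
  xyz=[
    [-1, 3, 10],
    [-1, 3, 22],
    [-1, 3, 33],
    [-1, 3, 42],
    [-1, 3, 47],
    [-1, 3, 50],
    [-1, 3, 50],
    [-1, 3, 50],
    [-1, 3, 50],
    [-1, 3, 50],
  ],
  rot=[
    [0, 0, 0],
    [0, 0, 0],
    [0, 0, 0],
    [0, 0, 0],
    [0, 0, 0],
    [0, 0, 0],
    [0, 0, 0],
    [0, 0, 0],
    [0, 0, 0],
    [0, 0, 0],
  ],
  grip=[0, 0, 0, 0, 0, 0, 0, 0, 0, 0],
)

```text
time_s: 40.95
eef_pos: [0.5669, -0.2276, 0.1151]
eef_rot: [0.0, 0.995, -0.101, 0.0]
wrist_force: [0.4, -0.3, 0.6]
opening: 0.099
grasp_force: 59.6
```

Request:
play_rows(
  xyz=[
    [0, 0, 0],
    [0, 0, 0],
    [0, 0, 0],
    [0, 0, 0],
    [0, 0, -15],
    [0, 0, -60],
    [0, 0, -110],
    [0, 0, -125],
    [0, 0, -125],
    [0, 0, -125],
  ],
  rot=[
    [0, 0, 0],
    [0, 0, 0],
    [0, 0, 0],
    [0, 0, 0],
    [0, 0, 0],
    [0, 0, 0],
    [0, 0, 0],
    [0, 0, 0],
    [0, 0, 0],
    [0, 0, 0],
  ],
  grip=[0.3, 0.45, 0.45, 0.45, 0.45, 0.45, 0.45, 0.45, 0.45, 0.45],
)

```text
time_s: 42.2
eef_pos: [0.5658, -0.2269, 0.238]
eef_rot: [-0.001, 0.995, -0.101, -0.001]
wrist_force: [-0.4, 0.8, -0.4]
opening: 0.45
grasp_force: 0.0
```

```bash
python3 - <<'E'
from h import *
p,r,o=cur(); print(p.round(4),o["wrist_force"].round(1))
c,P=cloud("top"); box(P,.4,.62,.385,.56,.103,.12,"p0"); box(P,.35,.62,.13,.41,.122,.14,"lid")
for y in (20.5,-69.5,110.5): plan((.4990,.4572,.24,y))
print(o["q"].round(2))
E
```

```text
[ 0.5658 -0.2269  0.238 ] [-0.4  0.8 -0.4]
p0 77 c [0.4991 0.4583] size [0.011 0.051] long yaw 109.3 z 0.11
lid 6093 c [0.4717 0.2665] size [0.211 0.2  ] long yaw 84.1 z 0.129
(0.499, 0.4572, 0.24, 20.5) xyz [-202.6, -656.7, -0.9] rot [-0.002, 0.003, -0.56]
(0.499, 0.4572, 0.24, -69.5) xyz [-202.6, -656.7, -0.9] rot [0.001, 0.004, 1.011]
(0.499, 0.4572, 0.24, 110.5) xyz [-202.6, -656.7, -0.9] rot [-0.004, 0.001, -2.131]
[-0.58  0.27  1.53  0.    1.35  1.2 ]
```

Request:
play_rows(
  xyz=[
    [-10, -35, 0],
    [-28, -90, 0],
    [-46, -150, 0],
    [-65, -210, 0],
    [-83, -270, 0],
    [-102, -330, 0],
    [-120, -390, 0],
    [-139, -450, 0],
    [-157, -510, 0],
    [-173, -560, 0],
  ],
  rot=[
    [0, 0, -0.17],
    [0, 0, -0.34],
    [0, 0, -0.51],
    [0, 0, -0.68],
    [0, 0, -0.85],
    [0, 0, -1.02],
    [0, 0, -1.19],
    [0, 0, -1.36],
    [0, 0, -1.53],
    [0, 0, -1.7],
  ],
  grip=[1, 1, 1, 1, 1, 1, 1, 1, 1, 1],
)

```text
time_s: 43.5
eef_pos: [0.5082, 0.3579, 0.2377]
eef_rot: [-0.0, 0.73, 0.683, -0.001]
wrist_force: [1.1, -1.0, 0.5]
opening: 1.002
grasp_force: 0.0
```

```bash
python3 - <<'E'
from h import *
p,r,o=cur(); print(p.round(4)); plan((.4990,.4575,.22,110))
E
```

```text
[0.5082 0.3579 0.2377]
(0.499, 0.4575, 0.22, 110) xyz [98.8, -15.8, 17.6] rot [-0.003, 0.001, -0.416]
```

Request:
play_rows(
  xyz=[
    [35, -6, 5],
    [70, -11, 10],
    [90, -14, 17],
    [99, -16, 17],
    [99, -16, 17],
    [99, -16, 17],
    [99, -16, 17],
    [99, -16, 17],
    [99, -16, 17],
    [99, -16, 17],
  ],
  rot=[
    [0, 0, -0.14],
    [0, 0, -0.28],
    [0, 0, -0.416],
    [0, 0, -0.416],
    [0, 0, -0.416],
    [0, 0, -0.416],
    [0, 0, -0.416],
    [0, 0, -0.416],
    [0, 0, -0.416],
    [0, 0, -0.416],
  ],
  grip=[1, 1, 1, 1, 1, 1, 1, 1, 1, 1],
)

```text
time_s: 44.75
eef_pos: [0.5009, 0.4557, 0.2228]
eef_rot: [0.0, 0.576, 0.817, 0.0]
wrist_force: [-0.3, -0.3, -0.1]
opening: 1.003
grasp_force: 0.0
```

```bash
python3 - <<'E'
from h import *
p,r,o=cur(); print(p.round(4)); plan((.4990,.4575,.110,110))
w=vision.camera("wrist"); c,P=cloud("top"); save("w9.png",np.hstack([cv2.resize(w["color"],(400,250)),c[130:380,250:650]]))
for n,y0,y1 in (("B",-.345,-.278),("A",-.255,-.19)): box(P,.527,.62,y0,y1,.105,.12,n)
box(P,.36,.66,-.38,-.14,.012,.03,"tray")
E
```

```text
[0.5009 0.4557 0.2228]
(0.499, 0.4575, 0.11, 110) xyz [2.3, -1.2, 112.8] rot [0.0, -0.0, -0.006]
B 81 c [ 0.5527 -0.2992] size [0.01  0.049] long yaw 167.9 z 0.114
A 78 c [ 0.5677 -0.2257] size [0.01  0.051] long yaw 166.8 z 0.113
tray 389 c [ 0.5059 -0.2535] size [0.161 0.21 ] long yaw 168.4 z 0.019
```

View pics/w9.png

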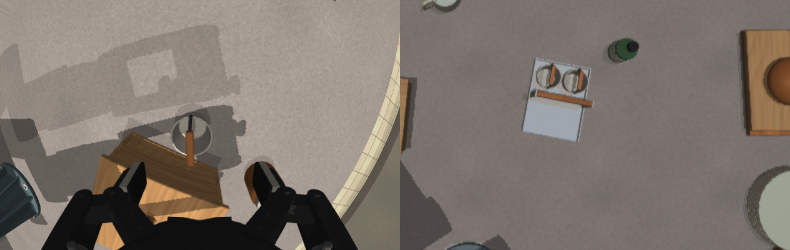

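p2 and p1 stand side by side in the tray's far half. The p0 handle looks slightly off-centre (column 191 of 400), so I measure it again from the wrist.

```bash
cat >> h.py <<'E'
def wcloud():
    p,r,o=cur(); w=vision.camera("wrist"); K=w["camera_matrix"]; d=w["depth"]; H=np.array(w["hand_eye"])
    v,u=np.mgrid[:400,:640]; a=(u-K[0,2])/K[0,0]; b=(v-K[1,2])/K[1,1]; th=np.hypot(a,b)+1e-9
    s=np.tan(np.minimum(th,1.4))/th; P=np.stack([a*s*d,b*s*d,d],-1)@H[:3,:3].T+H[:3,3]
    P=r.apply(P.reshape(-1,3)).reshape(400,640,3)+p; P[d==0]=np.nan; return w["color"],P
E
python3 - <<'E'
from h import *
c,P=wcloud(); box(P,.42,.58,.4,.54,.098,.118,"p0 wrist"); box(P,.42,.58,.4,.54,.052,.066,"p0 rim wrist")
P=cloud("side")[1]; box(P,.42,.58,.4,.54,.1,.118,"p0 side"); box(P,.42,.58,.4,.54,.052,.066,"p0 rim side")
E
```

```text
p0 wrist 713 c [0.498  0.4249] size [0.01  0.051] long yaw 110.7 z 0.11
p0 rim wrist 625 c [0.4987 0.4287] size [0.057 0.068] long yaw 179.6 z 0.059
p0 side 129 c [0.4991 0.4254] size [0.011 0.052] long yaw 109.9 z 0.109
p0 rim side 162 c [0.5009 0.4298] size [0.058 0.069] long yaw 177.8 z 0.057
```

p0 was knocked about 32 mm toward the crate and now sits at (0.499, 0.4252). I correct for that and grip with a narrower opening.

```bash
python3 - <<'E'
from h import *
plan((.4987,.4252,.2228,110.2),(.4987,.4252,.110,110.2))
E
```

```text
(0.4987, 0.4252, 0.2228, 110.2) xyz [-28.1, -12.3, -0.1] rot [-0.0, -0.0, -0.01]
(0.4987, 0.4252, 0.11, 110.2) xyz [-28.1, -12.3, 112.7] rot [-0.0, -0.0, -0.01]
```

Request:
play_rows(
  xyz=[
    [-15, -7, 0],
    [-28, -12, 0],
    [-28, -12, 10],
    [-28, -12, 40],
    [-28, -12, 75],
    [-28, -12, 100],
    [-28, -12, 112],
    [-28, -12, 112],
    [-28, -12, 112],
    [-28, -12, 112],
  ],
  rot=[
    [0, 0, -0.01],
    [0, 0, -0.01],
    [0, 0, -0.01],
    [0, 0, -0.01],
    [0, 0, -0.01],
    [0, 0, -0.01],
    [0, 0, -0.01],
    [0, 0, -0.01],
    [0, 0, -0.01],
    [0, 0, -0.01],
  ],
  grip=[0.6, 0.6, 0.6, 0.6, 0.6, 0.6, 0.6, 0.6, 0.4, 0],
)

```text
time_s: 46.2
eef_pos: [0.4997, 0.4259, 0.1122]
eef_rot: [0.0, 0.572, 0.82, 0.001]
wrist_force: [0.3, -1.2, -0.6]
opening: 0.197
grasp_force: 0.0
```

Request:
play_rows(
  xyz=[
    [0, 0, 0],
    [0, 0, 0],
    [0, 0, 0],
    [0, 0, 0],
    [0, 0, -20],
    [0, 0, -50],
    [0, 0, -100],
    [0, 0, -150],
    [0, 0, -190],
    [0, 0, -200],
  ],
  rot=[
    [0, 0, 0],
    [0, 0, 0],
    [0, 0, 0],
    [0, 0, 0],
    [0, 0, 0],
    [0, 0, 0],
    [0, 0, 0],
    [0, 0, 0],
    [0, 0, 0],
    [0, 0, 0],
  ],
  grip=[0, 0, 0, 0, 0, 0, 0, 0, 0, 0],
)

```text
time_s: 47.45
eef_pos: [0.5002, 0.4261, 0.3155]
eef_rot: [0.002, 0.572, 0.82, 0.003]
wrist_force: [0.5, 0.7, -1.6]
opening: 0.099
grasp_force: 58.9
```

```bash
python3 - <<'E'
from h import *
p,r,o=cur(); print(p.round(4),o["opening"],o["grasp_force"]); plan((*S["C"],.31,168.4))
E
```

```text
[0.5002 0.4261 0.3155] 0.09908410012070273 58.935479521751404
(0.4516, -0.2429, 0.31, 168.4) xyz [-611.0, -276.9, 2.8] rot [0.007, 0.003, -1.015]
```

Request:
play_rows(
  xyz=[
    [-25, -11, 0],
    [-70, -32, 0],
    [-122, -55, 0],
    [-176, -80, 0],
    [-230, -104, 0],
    [-284, -129, 0],
    [-338, -153, 0],
    [-392, -178, 0],
    [-446, -202, 0],
    [-500, -227, 0],
  ],
  rot=[
    [0, 0, 0],
    [0, 0, -0.11],
    [0, 0, -0.22],
    [0, 0, -0.33],
    [0, 0, -0.44],
    [0, 0, -0.55],
    [0, 0, -0.66],
    [0, 0, -0.77],
    [0, 0, -0.88],
    [0, 0, -0.99],
  ],
  grip=[0, 0, 0, 0, 0, 0, 0, 0, 0, 0],
)

```text
time_s: 48.7
eef_pos: [0.4577, -0.1237, 0.3094]
eef_rot: [-0.001, 0.112, 0.994, 0.0]
wrist_force: [-0.3, -0.3, -0.6]
opening: 0.098
grasp_force: 58.9
```

```bash
python3 - <<'E'
from h import *
p,r,o=cur(); print(p.round(4),o["grasp_force"]); plan((.4519,-.2424,.28,168.4))
c,P=cloud("top"); box(P,.36,.66,-.38,-.14,.012,.03,"tray"); box(P,.527,.62,-.345,-.278,.105,.12,"B")
E
```

```text
[ 0.4577 -0.1237  0.3094] 58.8639897108078
(0.4519, -0.2424, 0.28, 168.4) xyz [-20.7, -117.0, 29.3] rot [0.001, -0.002, -0.022]
tray 270 c [ 0.5509 -0.2632] size [0.163 0.118] long yaw 77.4 z 0.019
B 81 c [ 0.553  -0.2991] size [0.01  0.049] long yaw 169.2 z 0.113
```

Request:
play_rows(
  xyz=[
    [-8, -45, 0],
    [-14, -80, 0],
    [-18, -105, 10],
    [-21, -117, 30],
    [-21, -117, 50],
    [-21, -117, 80],
    [-21, -117, 110],
    [-21, -117, 135],
    [-21, -117, 145],
    [-21, -117, 145],
  ],
  rot=[
    [0, 0, -0.02],
    [0, 0, -0.02],
    [0, 0, -0.02],
    [0, 0, -0.02],
    [0, 0, -0.02],
    [0, 0, -0.02],
    [0, 0, -0.02],
    [0, 0, -0.02],
    [0, 0, -0.02],
    [0, 0, -0.02],
  ],
  grip=[0, 0, 0, 0, 0, 0, 0, 0, 0, 0],
)

```text
time_s: 50.0
eef_pos: [0.4524, -0.2404, 0.1648]
eef_rot: [-0.001, 0.104, 0.995, 0.001]
wrist_force: [0.6, 0.4, -1.2]
opening: 0.101
grasp_force: 59.1
```

```bash
python3 - <<'E'
from h import *
p,r,o=cur(); print(p.round(4),o["grasp_force"]); plan((.4519,-.2424,.1155,168.4))
E
```

```text
[ 0.4524 -0.2404  0.1648] 59.063966274261475
(0.4519, -0.2424, 0.1155, 168.4) xyz [-0.0, -2.2, 49.3] rot [0.001, -0.002, -0.005]
```

Request:
play_rows(
  xyz=[
    [0, -2, 10],
    [0, -2, 22],
    [0, -2, 32],
    [0, -2, 40],
    [0, -2, 45],
    [0, -2, 48],
    [0, -2, 49],
    [0, -2, 49],
    [0, -2, 49],
    [0, -2, 49],
  ],
  rot=[
    [0, 0, 0],
    [0, 0, 0],
    [0, 0, 0],
    [0, 0, 0],
    [0, 0, 0],
    [0, 0, 0],
    [0, 0, 0],
    [0, 0, 0],
    [0, 0, 0],
    [0, 0, 0],
  ],
  grip=[0, 0, 0, 0, 0, 0, 0, 0, 0, 0],
)

```text
time_s: 51.25
eef_pos: [0.4526, -0.243, 0.1169]
eef_rot: [0.0, 0.104, 0.995, -0.0]
wrist_force: [-0.3, -0.7, -1.2]
opening: 0.1
grasp_force: 59.1
```

Request:
play_rows(
  xyz=[
    [0, 0, 0],
    [0, 0, 0],
    [0, 0, 0],
    [0, 0, 0],
    [0, 0, -15],
    [0, 0, -60],
    [0, 0, -110],
    [0, 0, -160],
    [0, 0, -180],
    [0, 0, -180],
  ],
  rot=[
    [0, 0, 0],
    [0, 0, 0],
    [0, 0, 0],
    [0, 0, 0],
    [0, 0, 0],
    [0, 0, 0],
    [0, 0, 0],
    [0, 0, 0],
    [0, 0, 0],
    [0, 0, 0],
  ],
  grip=[0.3, 0.45, 0.45, 0.45, 0.45, 0.45, 0.45, 0.45, 0.45, 0.45],
)

```text
time_s: 52.5
eef_pos: [0.4533, -0.2436, 0.2997]
eef_rot: [0.002, 0.104, 0.995, -0.002]
wrist_force: [-0.4, 0.8, -0.7]
opening: 0.449
grasp_force: 0.0
```

```bash
python3 - <<'E'
from h import *
p,r,o=cur(); print(p.round(4),o["wrist_force"].round(1)); plan((.45,0,.35,168.4))
E
```

```text
[ 0.4533 -0.2436  0.2997] [-0.4  0.8 -0.7]
(0.45, 0, 0.35, 168.4) xyz [53.2, 237.5, -51.2] rot [-0.003, 0.005, -0.005]
```

Now I move the arm aside for a final look.

Request:
play_rows(
  xyz=[
    [9, 40, -10],
    [20, 90, -20],
    [31, 140, -35],
    [42, 190, -45],
    [50, 225, -50],
    [53, 237, -50],
    [53, 237, -50],
    [53, 237, -50],
    [53, 237, -50],
    [53, 237, -50],
  ],
  rot=[
    [0, 0, 0],
    [0, 0, 0],
    [0, 0, 0],
    [0, 0, 0],
    [0, 0, 0],
    [0, 0, 0],
    [0, 0, 0],
    [0, 0, 0],
    [0, 0, 0],
    [0, 0, 0],
  ],
  grip=[1, 1, 1, 1, 1, 1, 1, 1, 1, 1],
)

```text
time_s: 53.75
eef_pos: [0.4495, -0.0008, 0.3465]
eef_rot: [-0.0, 0.104, 0.995, -0.0]
wrist_force: [-0.9, 0.4, 0.4]
opening: 0.998
grasp_force: 0.0
```

```bash
python3 - <<'E'
from h import *
c,P=cloud("top"); s,Q=cloud("side"); save("f.png",np.hstack([c[90:350,120:500],s[100:360,180:560]]))
box(P,.35,.62,.13,.41,.122,.14,"lid"); box(P,.36,.66,-.38,-.14,.012,.03,"tray")
for n,x0,x1,y0,y1 in (("B",.527,.62,-.345,-.278),("A",.527,.62,-.255,-.19),("C",.4,.481,-.29,-.2)): box(P,x0,x1,y0,y1,.105,.12,n)
E
```

```text
lid 6085 c [0.4716 0.2665] size [0.212 0.2  ] long yaw 84.2 z 0.129
tray 455 c [ 0.5058 -0.2535] size [0.161 0.21 ] long yaw 168.5 z 0.019
B 78 c [ 0.5532 -0.2993] size [0.011 0.049] long yaw 168.9 z 0.114
A 74 c [ 0.5683 -0.2258] size [0.011 0.05 ] long yaw 166.6 z 0.114
C 80 c [ 0.452  -0.2442] size [0.011 0.05 ] long yaw 168.6 z 0.113
```

View pics/f.png

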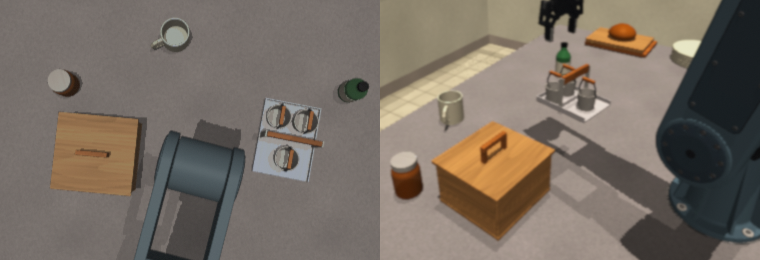

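The crate is closed flat and all three pails stand upright on the level tray, each with its handle top at about 0.114 m. The bottle, honey jar and mug look unmoved. I hand the job in.

```bash
python3 -c "from bench import ctrl; print(ctrl.hand_in())"
```

```text
the job is handed in; nothing more can be done
None
```

I handed the job in: both rolls are in the closed crate, all three pails stand upright on the level tray, and the bottle, honey jar and mug were left in place.

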